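# Take the gear cover off an electric modelling wheel

## Task

Loosen both thumbscrews on the gear cover of the modelling wheel, one after the other, by turning each wing anticlockwise (seen from above) until it lies along its slot. Then lift the cover off by its handle and lay it down (do not drop it), handle up, in the middle of the plywood drying board and lined up with the board. Leave the grey clay hen undisturbed.

Things in the scene. Friction and masses are not known exactly. Their poses are not given: they have to be found in the camera images.
- cover: Loose flat aluminium plate, 130 (x) x 230 (y) x 5 mm, 0.3 kg; origin mid-underside, z up. Starts level on the housing. Mid handle, dark steel: bar along y, 14 mm wide (x), 70 long, 25 to 39 mm above the underside, on 12 mm square posts at y = +/-29 mm. Slots 28 (x) x 52 (y) mm at x = 0, y = +/-85 mm, the screw wings above them. Raised 40 mm it clears the wings.
- drive: White gear housing, fixed, open on top under the cover, 140 (x) x 240 (y) mm, rim 50 mm above the table. Origin at its centre on the table, axes as the seated cover's. Its white turntable (radius 100 mm, top 44 mm high) is centred at x = +190 mm. The two captive thumbscrews stand on it at x = 0, y = +85 (left) and -85 mm (right).
- screw_left (a joint): Left thumbscrew (y = +85 mm): upright dark steel wing 40 mm long, 12 thick, 58 to 84 mm above the table, turning on the spot about the vertical, never rising. Radians, growing anticlockwise from above: 0 = wing along the cover's x, across the slot, locked; 1.57 = along the slot; the cover passes above 1.2. Stops 0, 1.6; starts 0.1 to 0.5; friction 0.05 N m, stays as left.
- screw_right (a joint): The identical right thumbscrew, at the housing's y = -85 mm; same size, zero, direction, stops and start.
- board: Flat plywood drying board fixed on the table, 210 (x) x 300 (y) x 12 mm thick. Origin at the centre of its underside, on the table; z up.
- hen: Small grey clay hen, a bystander standing on the table beyond the board (its +x side), 180 to 220 mm from the board's middle; 80 mm long, 60 wide, 88 tall, 0.25 kg. Origin under its foot. A glaze jar with a black lid (52 mm wide, 65 tall) stands next to it.

How it is judged:
By the outcome, as a careful person would: the job done as asked, in the order asked, and still so for the second after the job is handed in, with the robot touching nothing.
It also fails if it takes over 67 s, if anything falls off the work surface, if the arm or the gripper's body presses on something with over 40 N, if the wrist force passes 120 N, or if a joint passes its speed limit or range.

## Robot

A 6-joint arm with a two-finger parallel gripper is mounted at the origin on the work surface. World frame = base frame: x ahead of the robot, y to its left, z up, the work surface at z = 0. Lengths are in m, angles in rad, forces in N, time in s.
With the tool pointing down it reaches from about 0.225 to 0.875 m from the base axis. Payload 3.4 kg.
Tool frame: the origin (TCP) lies between the finger pads; the fingertips stand 8 mm ahead of it and the grasp point (between the pads) lies 11 mm behind it; z points along the fingers, y is the line along which they close (so a half turn about z gives the same grasp; the last joint's range is limited). The gripper opens to 85 mm and grips with 20 to 120 N. Pads are 22 mm wide; open, the fingers measure 114 mm over their backs; the gripper's body (76 mm by 85 mm) begins 54 mm behind the grasp point. The pads swing forward as they close: fully open they stand 13 mm farther back than shut.
Start: joints at [1.198, 0.276, 1.505, -0, 1.361, -0.121], TCP at [0.143, 0.557, 0.239] pointing down, gripper open.
Joint ranges: [-2.89, 2.89], [-0.75, 2.08], [0.22, 2.7], [-1.18, 4.32], [0.11, 2.71], [-2.7, 2.7]. Speed limits (rad/s): [2.57, 2.57, 3.14, 3.14, 3.14, 3.14].

## Interface

Orientations are given as a unit quaternion [w, x, y, z].
In Python, from rig import manip gives the robot as it stands.
- The arm moves only by the tool move_arm, never from a script. Its argument "deltas" is a list that holds one entry, the list of rows, each a list of 5 numbers: the shift along the tool's x, y, z normalised to -1 to 1, where 1 is 80 cm, then the turn about the tool's z normalised to -1 to 1, where 1 is 120 degrees, then the closure, from -1 (fully open) to 1 (shut). In form: [[[tx, ty, tz, twist, grip], ...]]. A call has 1 to 12 rows; each row is the pose to reach, as a shift and turn from the pose commanded when the call began, along the tool's axes at that moment; what a row does not reach only later rows make up. A row lasts 1/10 s, in which the tool goes at most 50 mm and 8.59 degrees, less where a joint would pass 70% of its speed; a pose out of reach is approached as far as the arm can. A call with a number of a shift or a turn outside -1 to 1 is refused whole. A call with a gripper value outside its range is refused whole. The fingers move at their own pace and stop on an object; "squeeze" is the grip in N (left out, the last holds). Time passes only in rows, so rows that repeat a pose let the fingers close. It gives the time, the measured TCP pose, the force, the opening and the grip force at its end, in the units of the state.
- manip.get_state(): the state, without advancing time (a new reading comes with each control period).
- manip.get_image(name): name is "scene" or "top" or "wrist"; returns the picture (384x512x3 uint8, red, green, blue); there is no depth.
- manip.camera_params(name): a dict with "fx", "fy", "cx", "cy" (pixels), "dist" ([k1, k2, p1, p2, k3] as OpenCV has them; the pictures are not rectified), "R" (3x3) and "t" (3): a world point X has camera coordinates R X + t; the wrist camera has in their place "tool_from_camera" (4x4, takes a point from camera to tool coordinates, whose origin is the TCP and whose axes are the flange's). Camera axes: x right, y down, z forward; pixel columns grow to the right and rows downward; lengths in m; the calibration is good to about 2 mm. A picture is of the moment at which its call begins: read the wrist's pose just before it. camera_params takes no time and is no camera call.
- manip.sign_off(): hands the job in; it is judged then, once.
The state is a dict: "clock": time; "qpos": joint angles; "qd": joint speeds; "effort": joint torques, N m; "position": TCP position; "ee_rot": TCP orientation; "contact_force": force on the tool from outside, world axes, zero at the start; "moment": the same for the moment, N m; "width": finger opening in m; "gripper_force": force on a finger pad.
Only numpy, scipy, OpenCV 4.12 (cv2) and the standard library are available. Lean on these libraries where they do the work, as an engineer would, in place of code of your own. Each camera call takes 0.05 s, during which the arm holds its last target. There are 200 camera calls.

## Working session

There is one attempt and no reset: what is moved stays moved. The work goes in short steps, Python scripts to look and compute and a tool call to move; the robot and the scene stay as the last step left them, time stands still between calls to the robot, and variables do not carry over. Pictures are saved under pics/ and viewed, at most 10 in all, crops included, and the job is handed in when it is done.

Besides the shell and the picture viewer there is one more tool, called after "Call:" by a JSON object that holds its "method" and its "body". move_arm: Moves the arm, as the interface text tells. Scaled input: -1 to 1 covers 80 cm each way for a shift and 120 degrees each way for a turn. Its arguments: {"type":"object","properties":{"deltas":{"type":"array","items":{"type":"array","items":{"type":"array","items":{"type":"number","minimum":-1,"maximum":1}}}},"squeeze":{"type":"number"}},"required":["deltas"]}

```bash
mkdir -p pics; python3 - <<'E'
from rig import manip
import cv2,numpy as np
s=manip.get_state();print(s)
for n in("top","scene"):
    im=manip.get_image(n);cv2.imwrite(f"pics/{n}0.png",im[:,:,::-1]);p=manip.camera_params(n);print(n,p)
print(manip.camera_params("wrist"))
a=cv2.imread("pics/top0.png");cv2.imwrite("pics/top0b.png",cv2.resize(a,(800,600),interpolation=cv2.INTER_CUBIC))
E
```

```text
{'clock': 0.0, 'qpos': array([ 1.19798279e+00,  2.76584464e-01,  1.50611401e+00,  6.29316225e-05,
        1.36067478e+00, -1.21049779e-01]), 'qd': array([ 0.00132648,  0.00210916,  0.00023155,  0.00216947,  0.00175476,
       -0.00082333]), 'effort': array([-1.22561323e-04, -4.16784024e+01, -2.45803982e+01,  2.84059452e-04,
        1.10103982e-02, -1.24687111e-05]), 'position': array([0.14306994, 0.55640639, 0.23845331]), 'ee_rot': array([-2.47450557e-04,  1.25556172e-01,  9.92086112e-01, -8.55774183e-04]), 'contact_force': array([-0.05857046,  0.4399945 , -0.26736857]), 'moment': array([ 0.00441974, -0.00825914, -0.02047011]), 'gripper_force': 0.0, 'width': 0.08572244825855321}
top {'fx': 379.97216427358074, 'fy': 379.97216427358074, 'cx': 260.11307851091743, 'cy': 184.99583463151689, 'dist': array([-0.12627655,  0.        ,  0.        ,  0.        ,  0.        ]), 'R': array([[-0.02911431, -0.99922367,  0.0265408 ],
       [-0.98620588,  0.02438645, -0.16371704],
       [ 0.1629427 , -0.0309412 , -0.98615025]]), 't': array([-0.00522451,  0.60905483,  0.82872973])}
scene {'fx': 383.
[... 257 characters left out ...]
0e-01,  1.14841446e-01, -6.29388138e-01],
       [-6.22600527e-01, -9.21869513e-02, -7.77090825e-01]]), 't': array([ 0.08365745, -0.43349111,  1.45384996])}
{'fx': 322.42402136927296, 'fy': 322.42402136927296, 'cx': 254.83081029520864, 'cy': 190.72929356884342, 'dist': array([0.03063004, 0.        , 0.        , 0.        , 0.        ]), 'tool_from_camera': array([[ 7.50923936e-04, -9.50372134e-01, -3.11114518e-01,
         7.94091260e-02],
       [ 9.99999657e-01,  6.05274787e-04,  5.64703276e-04,
        -5.33562288e-04],
       [-3.48368484e-04, -3.11114836e-01,  9.50372263e-01,
        -1.33522610e-01],
       [ 0.00000000e+00,  0.00000000e+00,  0.00000000e+00,
         1.00000000e+00]])}
```

View pics/top0b.png

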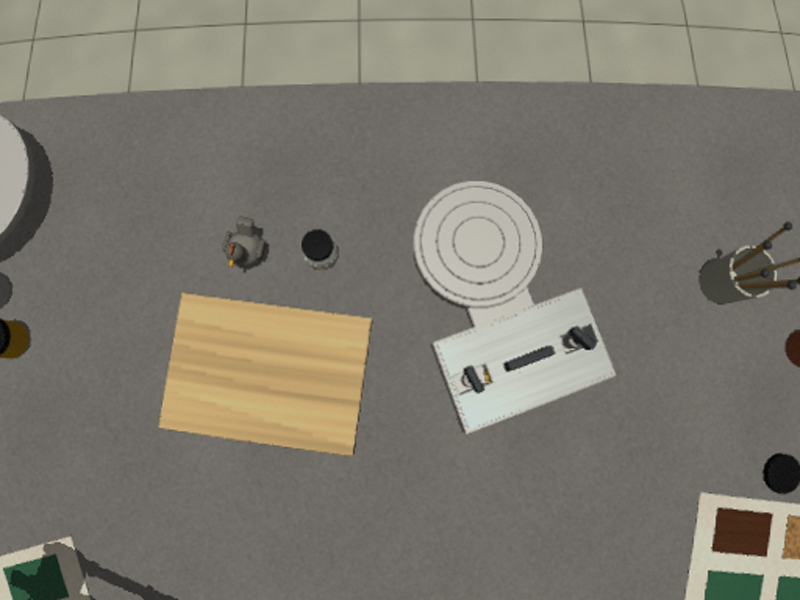

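View pics/scene0.png

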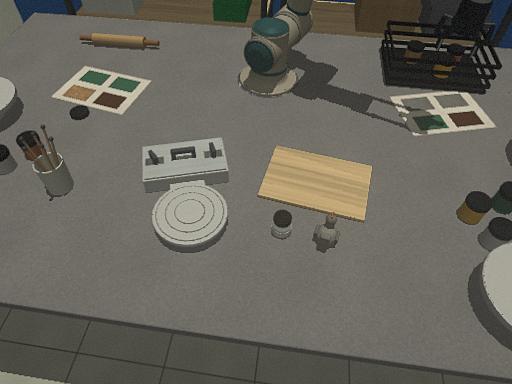

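```bash
cat > h.py <<'E'
from rig import manip
import cv2,numpy as np
def ray(p,px):
    K=np.array([[p['fx'],0,p['cx']],[0,p['fy'],p['cy']],[0,0,1]])
    u=cv2.undistortPoints(np.array(px,float).reshape(-1,1,2),K,p['dist']).reshape(-1,2)
    return np.c_[u,np.ones(len(u))]
def plane(p,px,z,R=None,t=None):
    R=p['R'] if R is None else R; t=p['t'] if t is None else t
    d=ray(p,px)@R; c=-R.T@t
    return c+d*((z-c[2])/d[:,2])[:,None]
def wristRT(p,s):
    from scipy.spatial.transform import Rotation as Ro
    q=s['ee_rot'];T=np.eye(4);T[:3,:3]=Ro.from_quat([q[1],q[2],q[3],q[0]]).as_matrix();T[:3,3]=s['position']
    M=np.linalg.inv(T@p['tool_from_camera']);return M[:3,:3],M[:3,3]
def fit(P,L):  # 2D rigid fit local->world
    P=P[:,:2];a=P-P.mean(0);b=L-L.mean(0)
    th=np.arctan2((b[:,0]*a[:,1]-b[:,1]*a[:,0]).sum(),(a*b).sum())
    R=np.array([[np.cos(th),-np.sin(th)],[np.sin(th),np.cos(th)]])
    t=P.mean(0)-R@L.mean(0);return t,th,np.linalg.norm(P-(L@R.T+t),axis=1)
E
python3 - <<'E'
from h import *
p=manip.camera_params("top");k=0.64
B=np.array([(182,293),(372,318),(354,455),(159,428)])*k
L=np.array([(1,1),(1,-1),(-1,-1),(-1,1)])/2
print("board",fit(plane(p,B,.012),L*[.21,.3]))
C=np.array([(433,343),(582,289),(615,376),(467,432)])*k
t,th,e=fit(plane(p,C,.055),L*[.13,.23]);print("cover",t,th,e)
print("tt",plane(p,[(478*k,243*k)],.044),t+.19*np.array([np.cos(th),np.sin(th)]))
print("hen,jar base",plane(p,[(246*k,252*k),(320*k,262*k)],0.0))
a=cv2.imread("pics/top0.png")[180:280,270:400];cv2.imwrite("pics/c.png",cv2.resize(a,(780,600),interpolation=cv2.INTER_CUBIC))
E
```

```text
board (array([0.49151595, 0.19484484]), np.float64(-0.1517258316888641), array([0.0006348 , 0.00136232, 0.00140975, 0.00052545]))
cover [ 0.49934305 -0.19279497] 0.31328797816704923 [0.00581651 0.00567715 0.00484922 0.0038797 ]
tt [[ 0.67795993 -0.13266929  0.044     ]] [ 0.68009487 -0.1342392 ]
hen,jar base [[0.68288448 0.22967386 0.        ]
 [0.66359779 0.11182099 0.        ]]
```

View pics/c.png

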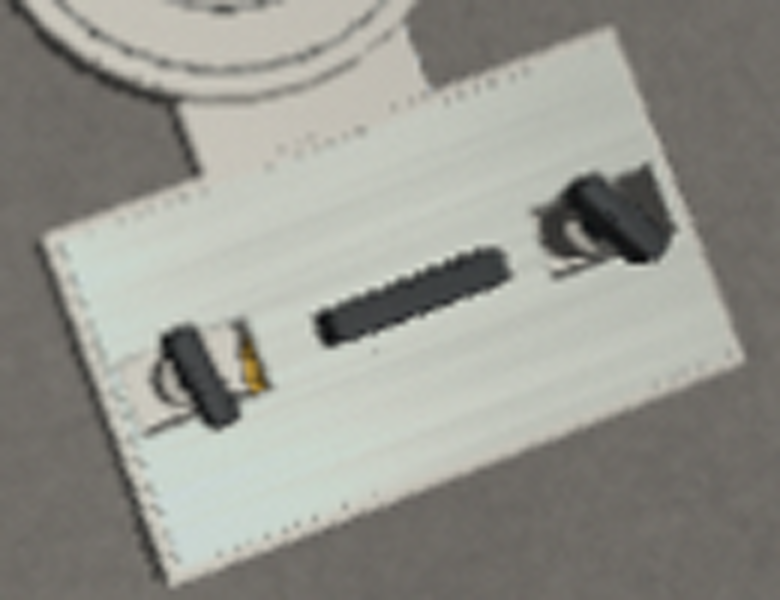

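```bash
python3 - <<'E'
from h import *
p=manip.camera_params("top")
f=lambda q:np.array(q)/6+[270,180]
t=np.array([.4993,-.1928]);th=.313;R=np.array([[np.cos(th),-np.sin(th)],[np.sin(th),np.cos(th)]])
for n,q,z,l in(("L",[(181,336),(220,418)],.084,(0,.085)),("R",[(586,188),(652,252)],.084,(0,-.085)),("H",[(326,326),(500,262)],.089,(0,0))):
    P=plane(p,f(q),z);d=P[0]-P[1];print(n,P.mean(0),np.arctan2(d[1],d[0]),np.linalg.norm(d),"pred",t+R@l)
# tool axes
from scipy.spatial.transform import Rotation as Ro
q=manip.get_state()['ee_rot'];print(Ro.from_quat([q[1],q[2],q[3],q[0]]).as_matrix().round(4))
E
```

```text
L [ 0.47275696 -0.11145172  0.084     ] 0.4071251732530701 0.03283103423189083 pred [ 0.47312729 -0.1119298 ]
R [ 0.52504818 -0.27150869  0.084     ] 0.7636666733179035 0.03422611417989631 pred [ 0.52547271 -0.2736702 ]
H [ 0.50014178 -0.19063048  0.089     ] 1.880562848676629 0.06938019433841384 pred [ 0.4993 -0.1928]
[[-9.685e-01  2.491e-01 -6.000e-04]
 [ 2.491e-01  9.685e-01 -1.600e-03]
 [ 2.000e-04 -1.700e-03 -1.000e+00]]
```

```bash
cat >> h.py <<'E'
def go(x,y,z,yaw):  # yaw of tool y axis in world
    from scipy.spatial.transform import Rotation as Ro
    s=manip.get_state();q=s['ee_rot'];R=Ro.from_quat([q[1],q[2],q[3],q[0]]).as_matrix()
    d=R.T@(np.array([x,y,z])-s['position'])
    cur=np.arctan2(R[1,1],R[0,1]); tw=-(yaw-cur); tw=(tw+np.pi)%(2*np.pi)-np.pi
    print("row",(d/.8).round(4),round(np.degrees(tw)/120,4),"deg",np.degrees(tw).round(1),"t",s['clock'],"yaw",cur,"pos",s['position'].round(4))
E
python3 -c "
from h import *
go(.473,-.112,.22,-1.16)"
```

```text
row [-0.6075 -0.7064  0.0242] 1.1836 deg 142.0 t 0.1 yaw 1.3190128485637314 pos [0.1431 0.5564 0.2385]
```

Call:
{"method": "move_arm", "body": {"deltas": [[[-0.6075, -0.7064, 0.0242, 1, -1], [-0.6075, -0.7064, 0.0242, 1, -1], [-0.6075, -0.7064, 0.0242, 1, -1], [-0.6075, -0.7064, 0.0242, 1, -1], [-0.6075, -0.7064, 0.0242, 1, -1], [-0.6075, -0.7064, 0.0242, 1, -1], [-0.6075, -0.7064, 0.0242, 1, -1], [-0.6075, -0.7064, 0.0242, 1, -1], [-0.6075, -0.7064, 0.0242, 1, -1], [-0.6075, -0.7064, 0.0242, 1, -1], [-0.6075, -0.7064, 0.0242, 1, -1], [-0.6075, -0.7064, 0.0242, 1, -1]]], "squeeze": 30}}

```text
clock: 1.3
position: [0.4089, 0.0171, 0.2236]
ee_rot: [-0.0, 0.857, 0.515, 0.0]
contact_force: [0.2, 0.9, -0.3]
width: 0.0856
gripper_force: 0.0
```

```bash
python3 -c "
from h import *
go(.473,-.112,.20,-1.16)"
```

```text
row [-0.105   0.1463  0.0295] 0.3209 deg 38.5 t 1.3 yaw -0.4878291062849521 pos [0.4089 0.0171 0.2236]
```

Call:
{"method": "move_arm", "body": {"deltas": [[[-0.105, 0.1463, 0.03, 0.32, -1], [-0.105, 0.1463, 0.03, 0.32, -1], [-0.105, 0.1463, 0.03, 0.32, -1], [-0.105, 0.1463, 0.03, 0.32, -1], [-0.105, 0.1463, 0.03, 0.32, -1], [-0.105, 0.1463, 0.03, 0.32, -1], [-0.105, 0.1463, 0.03, 0.32, 0], [-0.105, 0.1463, 0.03, 0.32, 0]]]}}

```text
clock: 2.1
position: [0.4735, -0.1092, 0.1997]
ee_rot: [-0.0, 0.978, 0.209, -0.0]
contact_force: [0.1, 0.2, 0.3]
width: 0.0593
gripper_force: 0.0
```

```bash
python3 - <<'E'
from h import *
go(.473,-.112,.12,-1.16)
s=manip.get_state();im=manip.get_image("wrist");p=manip.camera_params("wrist")
cv2.imwrite("pics/w1.png",im[:,:,::-1]);np.save("w1.npy",np.r_[s['position'],s['ee_rot']]);print(s['width'])
E
```

```text
row [-0.002   0.0029  0.0996] 0.005 deg 0.6 t 2.1 yaw -1.1496055852695948 pos [ 0.4735 -0.1092  0.1997]
0.059292447651587185
```

View pics/w1.png

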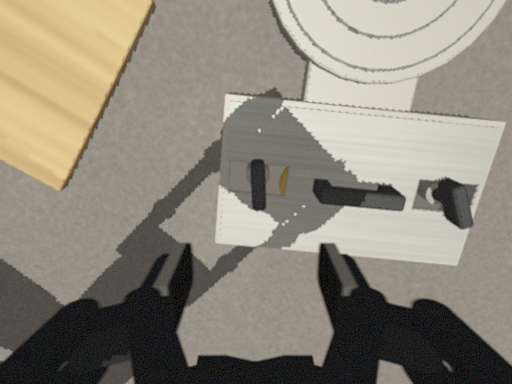

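```bash
python3 - <<'E'
from h import *
a=np.load("w1.npy");p=manip.camera_params("wrist");R,t=wristRT(p,dict(position=a[:3],ee_rot=a[3:]))
for n,q,z in(("L",[(258,162),(259,207)],.084),("R",[(446,181),(462,224)],.084),("H",[(317,188),(404,203)],.089)):
    P=plane(p,q,z,R,t);d=P[0]-P[1];print(n,P.mean(0),np.arctan2(d[1],d[0]),np.linalg.norm(d))
L=np.array([(1,1),(1,-1),(-1,-1),(-1,1)])/2
P=plane(p,[(226,94),(503,122),(458,264),(217,242)],.053,R,t);print(fit(P,L*[.13,.23]),fit(P,L*[.14,.24]))
E
```

```text
L [ 0.47787266 -0.11122765  0.084     ] 0.4467331046288574 0.037993677377975925
R [ 0.5290751  -0.26271442  0.084     ] 0.9090057041669394 0.04208504395128685
H [ 0.50458621 -0.18850723  0.089     ] 1.8148157269447154 0.07131845788331351
(array([ 0.50262604, -0.19162634]), np.float64(0.32540786937422833), array([0.00463872, 0.00281163, 0.00479795, 0.00352724])) (array([ 0.50262604, -0.19162634]), np.float64(0.32549449395344787), array([0.00268477, 0.00460632, 0.00227263, 0.00373864]))
```

```bash
python3 -c "
from h import *
go(.475,-.1115,.071,-1.145)"
```

```text
row [0.0005 0.0034 0.161 ] -0.0023 deg -0.3 t 2.15 yaw -1.1497249802902143 pos [ 0.4735 -0.1092  0.1998]
```

Call:
{"method": "move_arm", "body": {"deltas": [[[0.0005, 0.0034, 0.1, 0, 0.1], [0.0005, 0.0034, 0.1, 0, 0.1], [0.0005, 0.0034, 0.13, 0, 0.1], [0.0005, 0.0034, 0.161, 0, 0.1], [0.0005, 0.0034, 0.161, 0, 0.1], [0.0005, 0.0034, 0.161, 0, 1], [0.0005, 0.0034, 0.161, 0, 1], [0.0005, 0.0034, 0.161, 0, 1], [0.0005, 0.0034, 0.161, 0, 1], [0.0005, 0.0034, 0.161, 0, 1], [0.0005, 0.0034, 0.161, 0, 1], [0.0005, 0.0034, 0.161, 0, 1]]], "squeeze": 20}}

```text
clock: 3.35
position: [0.4759, -0.1112, 0.0722]
ee_rot: [-0.0, 0.978, 0.208, 0.001]
contact_force: [-0.2, 4.8, 4.1]
width: 0.0113
gripper_force: 23.9
```

```bash
python3 - <<'E'
from h import *
go(.475,-.1115,.071,-1.145)
s=manip.get_state();print(s['moment'],s['contact_force'],s['width'],s['gripper_force'])
im=manip.get_image("wrist");cv2.imwrite("pics/w2.png",im[:,:,::-1])
E
```

```text
row [-0.0012 -0.0001  0.0015] -0.0032 deg -0.4 t 3.35 yaw -1.1516486215248867 pos [ 0.4759 -0.1112  0.0722]
[ 0.90559765 -0.01482051  0.05601311] [-0.17566939  4.82854265  4.07028939] 0.011322847737906289 23.949927985668182
```

View pics/w2.png

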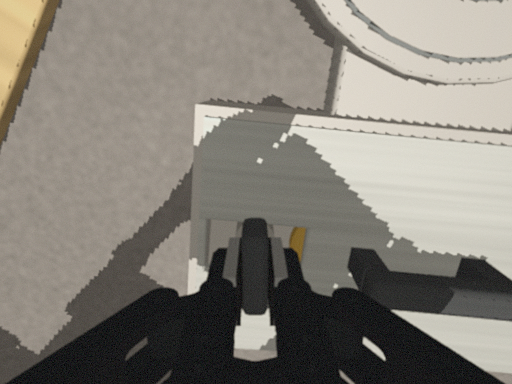

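```bash
python3 - <<'E'
from h import *
p=manip.camera_params("wrist");s=manip.get_state();R,t=wristRT(p,s)
P=plane(p,[(256,219),(256,313)],.084,R,t);print(P,P.mean(0),np.linalg.norm(P[0]-P[1]))
E
```

```text
[[ 0.50144383 -0.10095737  0.084     ]
 [ 0.45974475 -0.11962627  0.084     ]] [ 0.48059429 -0.11029182  0.084     ] 0.04568743359564887
```

Call:
{"method": "move_arm", "body": {"deltas": [[[0, 0, 0, -0.05, 1], [0, 0, 0, -0.1, 1], [0, 0, 0, -0.15, 1], [0, 0, 0, -0.2, 1], [0, 0, 0, -0.25, 1], [0, 0, 0, -0.3, 1], [0, 0, 0, -0.3, 1], [0, 0, 0, -0.3, 1]]]}}

```text
clock: 4.2
position: [0.4752, -0.1104, 0.0722]
ee_rot: [-0.001, 0.866, 0.5, 0.001]
contact_force: [-0.4, 7.0, 6.5]
width: 0.0118
gripper_force: 24.2
```

```bash
python3 - <<'E'
from h import *
go(.476,-.1115,.071,-1.145)
s=manip.get_state();print(s['moment'],s['contact_force'],s['width'],s['gripper_force'])
E
```

```text
row [-0.0007  0.0015  0.0015] 0.2966 deg 35.6 t 4.2 yaw -0.5237468512002135 pos [ 0.4752 -0.1104  0.0722]
[1.23005543 0.06025174 0.02816587] [-0.37549763  6.954628    6.45233892] 0.011783905628702431 24.211167097091675
```

Call:
{"method": "move_arm", "body": {"deltas": [[[0.0015, 0, 0, -0.05, 1], [0.0015, 0, 0, -0.1, 1], [0.0015, 0, 0, -0.15, 1], [0.0015, 0, 0, -0.2, 1], [0.0015, 0, 0, -0.25, 1], [0.0015, 0, 0, -0.3, 1], [0.0015, 0, 0, -0.35, 1], [0.0015, 0, 0, -0.39, 1], [0.0015, 0, 0, -0.39, 1], [0.0015, 0, 0, -0.39, 1]]]}}

```text
clock: 5.2
position: [0.474, -0.1101, 0.0722]
ee_rot: [-0.001, 0.596, 0.803, -0.0]
contact_force: [-5.7, 3.9, 8.5]
width: 0.0114
gripper_force: 24.6
```

```bash
python3 - <<'E'
from h import *
go(.476,-.1115,.071,-1.145)
s=manip.get_state();print(s['moment'],s['contact_force'],s['width'],s['gripper_force'],s['qpos'])
E
```

```text
row [-0.0024  0.0019  0.0015] 0.6872 deg 82.5 t 5.2 yaw 0.29425933677016675 pos [ 0.474  -0.1101  0.0722]
[0.72790475 0.72424683 0.05331586] [-5.72299126  3.86673074  8.48220682] 0.011360112763215769 24.613397419452667 [-3.71407705e-01  3.06119074e-01  1.93367173e+00  5.83113237e-05
  9.04628887e-01 -6.65701186e-01]
```

Call:
{"method": "move_arm", "body": {"deltas": [[[0, 0, 0, -0.39, 0], [0, 0, 0, 0, 0], [0, 0, 0, 0, 0], [0, 0, -0.05, 0, 0], [0, 0, -0.1, 0, 0], [0, 0, -0.12, 0, 0], [0, 0, -0.12, 0, 0]]]}}

```text
clock: 5.9
position: [0.4778, -0.112, 0.17]
ee_rot: [0.004, 0.595, 0.804, 0.001]
contact_force: [0.1, -0.2, 0.7]
width: 0.0426
gripper_force: 0.0
```

```bash
python3 -c "
from h import *
go(.527,-.272,.17,-.77)"
```

```text
row [-0.2092  0.0005  0.0012] 0.5091 deg 61.1 t 5.9 yaw 0.2963108350581848 pos [ 0.4778 -0.112   0.17  ]
```

Call:
{"method": "move_arm", "body": {"deltas": [[[-0.21, 0.0005, 0, 0.51, 0], [-0.21, 0.0005, 0, 0.51, 0], [-0.21, 0.0005, 0, 0.51, 0], [-0.21, 0.0005, 0, 0.51, 0], [-0.21, 0.0005, 0, 0.51, 0], [-0.21, 0.0005, 0, 0.51, 0], [-0.21, 0.0005, 0, 0.51, 0], [-0.21, 0.0005, 0, 0.51, 0], [-0.21, 0.0005, 0, 0.51, 0]]]}}

```text
clock: 6.8
position: [0.5242, -0.2714, 0.1657]
ee_rot: [-0.001, 0.921, 0.389, -0.001]
contact_force: [0.5, 0.1, 0.2]
width: 0.0429
gripper_force: 0.0
```

```bash
python3 - <<'E'
from h import *
s=manip.get_state();print(s['position'],s['ee_rot']);np.save("w3.npy",np.r_[s['position'],s['ee_rot']])
a=manip.get_image("wrist")[:,:,::-1];b=manip.get_image("top")[180:280,270:400,::-1]
cv2.imwrite("pics/w3.png",np.hstack([a[:,:448][::1],np.vstack([cv2.resize(b,(350,269),interpolation=cv2.INTER_CUBIC),np.zeros((115,350,3),np.uint8)])]))
E
```

```text
[ 0.52421194 -0.27136984  0.16572919] [-7.37369642e-04  9.21066500e-01  3.89404171e-01 -5.92070842e-04]
```

View pics/w3.png

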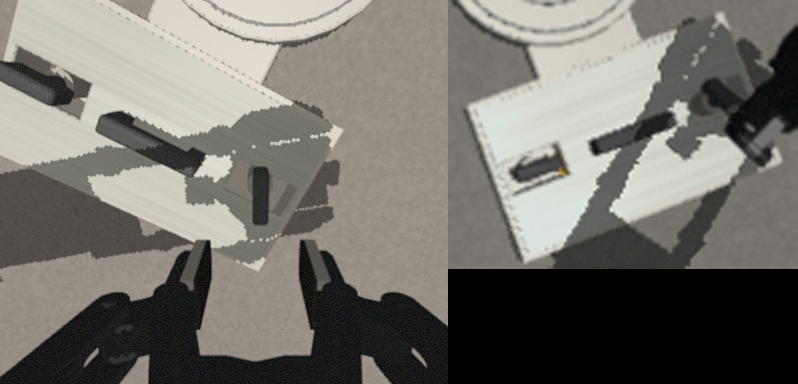

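```bash
python3 - <<'E'
from h import *
a=np.load("w3.npy");p=manip.camera_params("wrist");R,t=wristRT(p,dict(position=a[:3],ee_rot=a[3:]))
P=plane(p,[(260,168),(261,224)],.084,R,t);d=P[0]-P[1];print(P.mean(0),np.arctan2(d[1],d[0]),np.linalg.norm(d))
c=P[1]+.02*d/np.linalg.norm(d);print(c)
go(.526,-.271,.071,-.78)
go(c[0],c[1],.071,-.78)
E
```

```text
[ 0.53061962 -0.27118022  0.084     ] 0.8230321686056834 0.04181269453331422
[ 0.5300033  -0.27184476  0.084     ]
row [0.0017 0.0011 0.1191] 0.004 deg 0.5 t 6.9 yaw -0.7715387025077356 pos [ 0.5245 -0.2714  0.1663]
row [0.0044 0.0054 0.1191] 0.004 deg 0.5 t 6.9 yaw -0.7715387025077356 pos [ 0.5245 -0.2714  0.1663]
```

Call:
{"method": "move_arm", "body": {"deltas": [[[0.003, 0.004, 0.06, 0, 0.1], [0.003, 0.004, 0.1, 0, 0.1], [0.003, 0.004, 0.121, 0, 0.1], [0.003, 0.004, 0.121, 0, 0.1], [0.003, 0.004, 0.121, 0, 1], [0.003, 0.004, 0.121, 0, 1], [0.003, 0.004, 0.121, 0, 1], [0.003, 0.004, 0.121, 0, 1], [0.003, 0.004, 0.121, 0, 1], [0.003, 0.004, 0.121, 0, 1], [0.003, 0.004, 0.121, 0, 1]]]}}

```text
clock: 8.0
position: [0.529, -0.272, 0.0714]
ee_rot: [0.0, 0.922, 0.388, 0.0]
contact_force: [-2.1, 2.4, 6.1]
width: 0.0111
gripper_force: 23.7
```

```bash
python3 - <<'E'
from h import *
go(.528,-.2715,.071,-.78)
s=manip.get_state();print(s['moment'],s['contact_force'],s['width'],s['gripper_force'])
E
```

```text
row [-0.0004 -0.0013  0.0005] 0.0028 deg 0.3 t 8.0 yaw -0.774111626996423 pos [ 0.529  -0.272   0.0714]
[0.29947691 0.33024338 0.05211795] [-2.13977878  2.40787056  6.07619138] 0.011137726595259294 23.72190535068512
```

Call:
{"method": "move_arm", "body": {"deltas": [[[0, 0, 0, -0.05, 1], [0, 0, 0, -0.1, 1], [0, 0, 0, -0.15, 1], [0, 0, 0, -0.2, 1], [0, 0, 0, -0.25, 1], [0, 0, 0, -0.3, 1], [0, 0, 0, -0.3, 1]]]}}

```text
clock: 8.7
position: [0.5281, -0.2716, 0.0714]
ee_rot: [-0.0, 0.756, 0.654, -0.0]
contact_force: [-4.0, 3.2, 7.8]
width: 0.0117
gripper_force: 23.9
```

Call:
{"method": "move_arm", "body": {"deltas": [[[0, 0, 0, -0.05, 1], [0, 0, 0, -0.1, 1], [0, 0, 0, -0.15, 1], [0, 0, 0, -0.2, 1], [0, 0, 0, -0.215, 1], [0, 0, 0, -0.215, 1], [0, 0, 0, -0.215, 1]]]}}

```text
clock: 9.4
position: [0.5275, -0.2716, 0.0714]
ee_rot: [-0.001, 0.591, 0.806, -0.0]
contact_force: [-6.4, 1.7, 8.5]
width: 0.0111
gripper_force: 24.1
```

```bash
python3 - <<'E'
from h import *
go(.528,-.2715,.17,.31)
s=manip.get_state();print(s['moment'],s['contact_force'],s['width'],s['gripper_force'],s['qpos'])
E
```

```text
row [ 0.      0.0004 -0.1232] -0.0024 deg -0.3 t 9.4 yaw 0.30504053612179477 pos [ 0.5275 -0.2716  0.0714]
[0.4561865  0.76145764 0.07434712] [-6.42536644  1.67357203  8.53978992] 0.011148520895753961 24.052590429782867 [-5.92353496e-01  4.40220678e-01  1.70199459e+00 -6.85193725e-04
  1.00111802e+00 -8.97023194e-01]
```

Call:
{"method": "move_arm", "body": {"deltas": [[[0, 0, 0, 0, 0], [0, 0, 0, 0, 0], [0, 0, 0, 0, 0], [0, 0, -0.06, 0, 0], [0, 0, -0.12, 0, 0], [0, 0, -0.125, 0, 0], [0, 0, -0.125, 0, 0]]]}}

```text
clock: 10.1
position: [0.5299, -0.2728, 0.1719]
ee_rot: [0.002, 0.592, 0.806, 0.0]
contact_force: [0.2, -0.2, -1.1]
width: 0.0428
gripper_force: 0.0
```

```bash
python3 -c "
from h import *
go(.5008,-.1909,.17,.32)"
```

```text
row [ 0.1086 -0.004   0.002 ] -0.0074 deg -0.9 t 10.1 yaw 0.30447480780083075 pos [ 0.5299 -0.2728  0.1719]
```

Call:
{"method": "move_arm", "body": {"deltas": [[[0.1086, -0.004, 0.002, -0.0074, 0], [0.1086, -0.004, 0.002, -0.0074, 0], [0.1086, -0.004, 0.002, -0.0074, 0], [0.1086, -0.004, 0.002, -0.0074, 0], [0.1086, -0.004, 0.002, -0.0074, 0]]]}}

```text
clock: 10.6
position: [0.4998, -0.1907, 0.1676]
ee_rot: [-0.0, 0.586, 0.811, -0.0]
contact_force: [-0.6, -0.4, -0.5]
width: 0.0427
gripper_force: 0.0
```

```bash
python3 - <<'E'
from h import *
go(.5008,-.1909,.071,.32)
a=manip.get_image("wrist")[:,:,::-1];b=manip.get_image("scene")[120:200,120:250,::-1]
cv2.imwrite("pics/w4.png",np.hstack([a,cv2.resize(b,(288,384)) if 0 else np.vstack([cv2.resize(b,(288,177),interpolation=cv2.INTER_CUBIC),np.zeros((207,288,3),np.uint8)])]))
E
```

```text
row [-0.0006  0.0012  0.1208] -0.0001 deg -0.0 t 10.6 yaw 0.3197635860509681 pos [ 0.4998 -0.1907  0.1676]
```

View pics/w4.png

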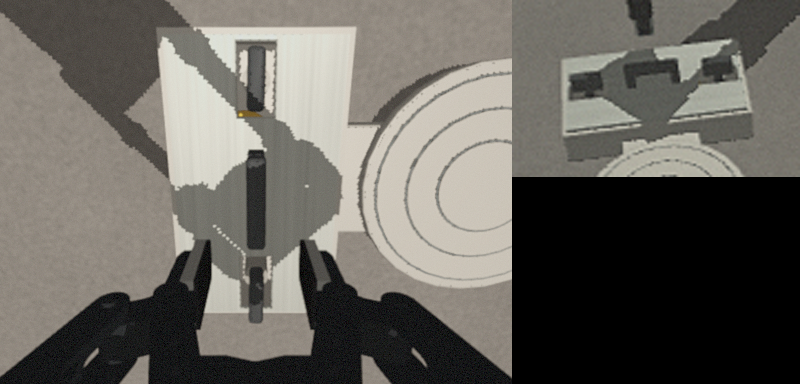

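Both wings lie along their slots (columns 256, rows 45–110 and 268–320); the handle is centred at column 256. Now I'll grip the handle.

Call:
{"method": "move_arm", "body": {"deltas": [[[0, 0.0008, 0.06, 0, 0.1], [0, 0.0008, 0.1, 0, 0.1], [0, 0.0008, 0.122, 0, 0.1], [0, 0.0008, 0.122, 0, 0.1], [0, 0.0008, 0.122, 0, 1], [0, 0.0008, 0.122, 0, 1], [0, 0.0008, 0.122, 0, 1], [0, 0.0008, 0.122, 0, 1], [0, 0.0008, 0.122, 0, 1], [0, 0.0008, 0.122, 0, 1], [0, 0.0008, 0.122, 0, 1]]], "squeeze": 60}}

```text
clock: 11.8
position: [0.5012, -0.1906, 0.072]
ee_rot: [0.001, 0.585, 0.811, 0.0]
contact_force: [-0.3, -1.7, 5.4]
width: 0.0128
gripper_force: 60.7
```

```bash
python3 - <<'E'
from h import *
go(.5008,-.1909,.17,.32)
s=manip.get_state();print(s['moment'],s['contact_force'],s['width'],s['gripper_force'])
E
```

```text
row [-0.0004 -0.0004 -0.1225] -0.0 deg -0.0 t 11.8 yaw 0.31998970603645605 pos [ 0.5012 -0.1906  0.072 ]
[-0.25341824  0.08230505 -0.03418205] [-0.30048329 -1.69866325  5.43120166] 0.012753801829762693 60.67747235298157
```

Lift slowly straight up 120 mm.

Call:
{"method": "move_arm", "body": {"deltas": [[[0, 0, -0.01, 0, 1], [0, 0, -0.02, 0, 1], [0, 0, -0.035, 0, 1], [0, 0, -0.05, 0, 1], [0, 0, -0.07, 0, 1], [0, 0, -0.09, 0, 1], [0, 0, -0.115, 0, 1], [0, 0, -0.14, 0, 1], [0, 0, -0.15, 0, 1], [0, 0, -0.15, 0, 1], [0, 0, -0.15, 0, 1]]]}}

```text
clock: 12.9
position: [0.4997, -0.1896, 0.1904]
ee_rot: [-0.001, 0.585, 0.811, -0.0]
contact_force: [0.1, -0.1, -4.4]
width: 0.0128
gripper_force: 59.4
```

```bash
python3 - <<'E'
from h import *
go(.4925,.196,.19,-.152)
s=manip.get_state();print(s['moment'],s['contact_force'],s['width'],s['gripper_force'])
im=manip.get_image("wrist");cv2.imwrite("pics/w5.png",im[:,:,::-1])
E
```

```text
row [0.4604 0.1431 0.0009] 0.2253 deg 27.0 t 12.9 yaw 0.3199164225040705 pos [ 0.4997 -0.1896  0.1904]
[-0.00076564 -0.06453046 -0.01021386] [ 0.12540377 -0.12720459 -4.41882606] 0.012779613330943473 59.43775177001953
```

View pics/w5.png

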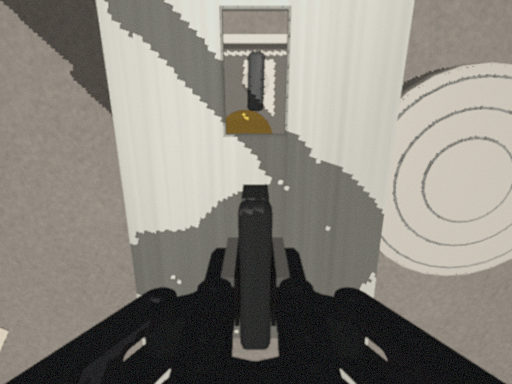

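```bash
python3 - <<'E'
from h import *
p=manip.camera_params("wrist");T=p['tool_from_camera']
def tp(px,z):
    d=ray(p,px)@T[:3,:3].T;c=T[:3,3];return c+d*((z-c[2])/d[:,2])[:,None]
S=tp([(221,7),(289,6),(287,134),(224,134)],.017)
L=np.array([(26,-14),(26,14),(-26,14),(-26,-14)])/1000+[.085,0]
print(S,fit(S,L)); print(tp([(256,200),(256,347)],-.017))
E
```

```text
[[ 0.10920682 -0.01393787  0.017     ]
 [ 0.10959217  0.01396869  0.017     ]
 [ 0.05755744  0.01491421  0.017     ]
 [ 0.05754138 -0.01431009  0.017     ]] (array([-0.00152408,  0.00065777]), np.float64(-0.0058710202289367725), array([1.93227828e-04, 5.17191928e-05, 6.03067717e-04, 6.39239695e-04]))
[[ 0.03722232  0.00041034 -0.017     ]
 [-0.03265024  0.00053798 -0.017     ]]
```

Call:
{"method": "move_arm", "body": {"deltas": [[[0.02, 0.006, 0, 0.01, 1], [0.055, 0.017, 0, 0.03, 1], [0.1, 0.031, 0, 0.05, 1], [0.145, 0.045, 0, 0.07, 1], [0.19, 0.059, 0, 0.09, 1], [0.235, 0.073, 0, 0.11, 1], [0.28, 0.087, 0, 0.135, 1], [0.325, 0.101, 0, 0.16, 1], [0.37, 0.115, 0, 0.18, 1], [0.41, 0.127, 0, 0.2, 1], [0.44, 0.137, 0, 0.215, 1], [0.46, 0.143, 0, 0.2253, 1]]]}}

```text
clock: 14.15
position: [0.4922, 0.1973, 0.1896]
ee_rot: [-0.001, 0.759, 0.652, -0.001]
contact_force: [-0.5, 0.6, -3.4]
width: 0.013
gripper_force: 59.4
```

Call:
{"method": "move_arm", "body": {"deltas": [[[0, 0, 0, 0, 1], [0, 0, 0, 0, 1], [0, 0, 0, 0, 1]]]}}

```text
clock: 14.45
position: [0.4928, 0.1945, 0.1903]
ee_rot: [-0.0, 0.759, 0.651, -0.001]
contact_force: [0.1, -1.0, -3.1]
width: 0.0129
gripper_force: 59.4
```

```bash
python3 - <<'E'
from h import *
go(.4925,.196,.034,-.152)
s=manip.get_state();print(s['moment'],s['contact_force'],s['width'],s['gripper_force'],s['qpos'])
im=manip.get_image("top");a=im[120:320,70:270,::-1];b=manip.get_image("wrist")[:,:,::-1]
cv2.imwrite("pics/w6.png",np.hstack([cv2.resize(a,(384,384),interpolation=cv2.INTER_CUBIC),cv2.resize(b,(416,384))]))
np.save("w6.npy",np.r_[s['position'],s['ee_rot']])
E
```

```text
row [ 0.0021 -0.0004  0.1954] -0.0002 deg -0.0 t 14.45 yaw -0.15232462391850013 pos [0.4928 0.1945 0.1903]
[-0.00969172 -0.05464217 -0.02785595] [ 0.1086925  -1.01336186 -3.06702995] 0.012903774419570066 59.37067687511444 [ 2.44827238e-01  2.42165096e-01  1.67914617e+00 -5.75764366e-04
  1.22178856e+00  3.97348522e-01]
```

View pics/w6.png

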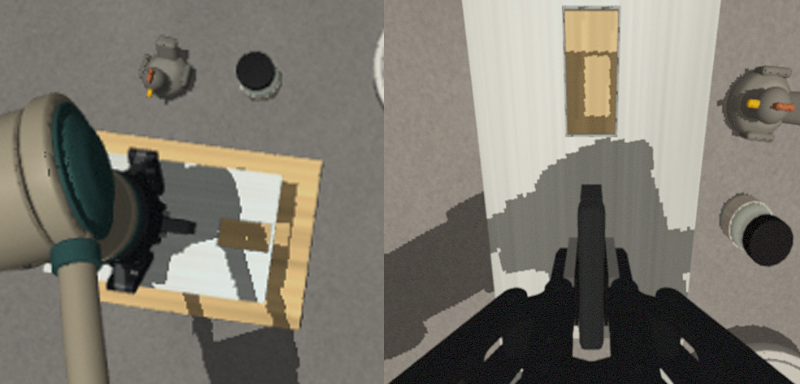

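Call:
{"method": "move_arm", "body": {"deltas": [[[0.001, 0, 0.04, 0, 1], [0.001, 0, 0.08, 0, 1], [0.001, 0, 0.12, 0, 1], [0.001, 0, 0.15, 0, 1], [0.001, 0, 0.17, 0, 1], [0.001, 0, 0.182, 0, 1], [0.001, 0, 0.188, 0, 1], [0.001, 0, 0.19, 0, 1], [0.001, 0, 0.19, 0, 1], [0.001, 0, 0.19, 0, 1]]]}}

```text
clock: 15.55
position: [0.4939, 0.1963, 0.0398]
ee_rot: [0.0, 0.759, 0.651, 0.001]
contact_force: [-0.4, 0.3, -3.9]
width: 0.013
gripper_force: 59.3
```

Call:
{"method": "move_arm", "body": {"deltas": [[[0, 0, 0.001, 0, 1], [0, 0, 0.002, 0, 1], [0, 0, 0.003, 0, 1], [0, 0, 0.004, 0, 1], [0, 0, 0.004, 0, 1], [0, 0, 0.004, 0, 1]]]}}

```text
clock: 16.15
position: [0.4932, 0.1962, 0.0357]
ee_rot: [-0.0, 0.759, 0.651, -0.0]
contact_force: [0.7, -0.1, -4.3]
width: 0.0126
gripper_force: 59.3
```

Call:
{"method": "move_arm", "body": {"deltas": [[[0, 0, 0.001, 0, 1], [0, 0, 0.0015, 0, 1], [0, 0, 0.002, 0, 1], [0, 0, 0.0025, 0, 1], [0, 0, 0.0025, 0, 1]]]}}

```text
clock: 16.65
position: [0.4932, 0.1962, 0.0341]
ee_rot: [0.0, 0.759, 0.651, 0.0]
contact_force: [-1.1, -0.9, 0.3]
width: 0.0131
gripper_force: 59.9
```

Call:
{"method": "move_arm", "body": {"deltas": [[[0, 0, 0.0006, 0, 1], [0, 0, 0.0006, 0, 1], [0, 0, 0.0006, 0, 0], [0, 0, 0.0006, 0, 0], [0, 0, 0.0006, 0, 0], [0, 0, 0.0006, 0, 0]]], "squeeze": 30}}

```text
clock: 17.25
position: [0.4934, 0.1962, 0.0332]
ee_rot: [0.0, 0.759, 0.651, 0.0]
contact_force: [-0.4, 0.1, 0.3]
width: 0.0424
gripper_force: 0.0
```

Call:
{"method": "move_arm", "body": {"deltas": [[[0, 0, -0.02, 0, 0], [0, 0, -0.06, 0, 0], [0, 0, -0.12, 0, 0], [0, 0, -0.18, 0, 0], [-0.06, 0, -0.24, 0, 0], [-0.12, 0, -0.27, 0, 0], [-0.18, 0, -0.27, 0, 0], [-0.24, 0, -0.27, 0, 0], [-0.3, 0, -0.27, 0, 0], [-0.3, 0, -0.27, 0, 0], [-0.3, 0, -0.27, 0, 0]]]}}

```text
clock: 18.35
position: [0.4567, -0.0426, 0.2492]
ee_rot: [-0.0, 0.76, 0.65, 0.0]
contact_force: [0.1, 0.4, -0.3]
width: 0.0429
gripper_force: 0.0
```

```bash
python3 - <<'E'
from h import *
print(manip.get_state()['position'])
im=manip.get_image("top");a=im[120:320,70:270,::-1];cv2.imwrite("pics/t7.png",cv2.resize(a,(600,600),interpolation=cv2.INTER_CUBIC))
E
```

```text
[ 0.45670433 -0.04259335  0.24921535]
```

View pics/t7.png

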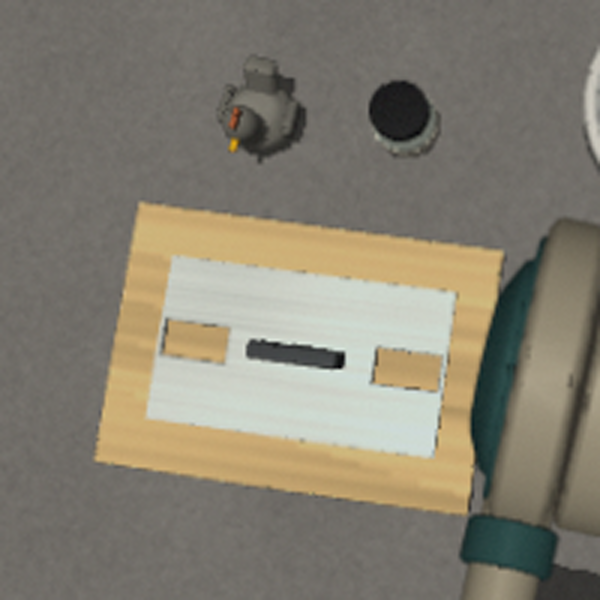

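```bash
python3 - <<'E'
from h import *
p=manip.camera_params("top");f=lambda q:np.array(q)/3+[70,120]
L=np.array([(1,1),(1,-1),(-1,-1),(-1,1)])/2
b=fit(plane(p,f([(139,202),(503,250),(470,514),(96,461)]),.012),L*[.21,.3])
c=fit(plane(p,f([(173,256),(456,292),(435,457),(147,417)]),.017),L*[.13,.23])
print(b,c)
E
```

```text
(array([0.49182186, 0.19497905]), np.float64(-0.15110554689479472), array([0.00033735, 0.00178184, 0.00071945, 0.00128156])) (array([0.49202518, 0.19237729]), np.float64(-0.14882842811556507), array([0.00073801, 0.00091014, 0.00026   , 0.0010587 ]))
```

Cover is within about 3 mm and 0.2° of the board's middle; hen and jar are where they were. Handing in.

```bash
python3 -c "
from rig import manip
print(manip.sign_off())"
```

```text
the job is handed in; nothing more can be done
None
```

I turned both thumbscrews along their slots, left then right. I then lifted the cover off and laid it handle up on the drying board, about 3 mm and 0.2° off the board's centre and alignment. The hen looks undisturbed, and I handed the job in at about 18.4 s (limit 67 s).

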